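Load a bound book into the stack cutter with the push block

TASK

Take the wooden push block from the bench and use it to slide the book on the cutter's front table, spine first, under the sprung clear guard until you feel it press square and snug against the back gauge; push gently, because the gauge is held only by a friction lock and must not be shoved off its setting. Then draw the block back out so that the guard falls shut behind the book, and stand the block back on the bench, leaving the other things there alone.

Things in the scene. Friction and masses are not known exactly. Their poses are not given: they have to be found in the camera images.
- cutter: white and grey desktop stack cutter, fixed. Origin on the bench (z = 0) under the middle of the throat; x = feed direction, from the front table through the throat to the back gauge; y across, z up. Flat table, top 60 mm above the bench, x -185 to 320 mm, 420 mm wide; front part (x < -10 mm) open from above. Thin knife lever stands up and back beyond y = -210 mm
- throat (a point): middle of the cutter's throat on the table top, at cutter x = y = 0. Axes as the cutter's. White side frames at |y| 170 to 210 mm, x -8 to 142 mm, 130 mm high above the table; white head between them, x 6 to 142 mm, underside 62 and top 128 mm above the table, black hand wheel on it up to 186 mm. Clamp bar under the head, x 98 to 138 mm, 45 mm above the table
- guard (a joint): angle of the clear guard flap (rad): 0 hangs shut, grows as it swings inwards (towards the gauge) only, to 1.45. Hinged along its top edge 58 mm above the table at cutter x = -6 mm; 325 mm wide, 55 mm deep, slippery, a 6 mm roller as lower edge. A light spring shuts it (about 1.2 N at the lower edge to start it, 3 N far open). It drops shut behind what lies wholly past cutter x = 55 mm
- guard_edge (a point): middle of the guard flap's lower edge; at cutter x = -6 mm, 3 mm above the table, when shut
- gauge_unit: back gauge unit, fixed on the rear of the table. Origin on the table top at cutter x = y = 0, axes as the cutter's. White housing at x 270 to 315 mm; it carries the gauge proper, an aluminium cross bar 300 mm wide, 45 mm high, square to the feed. Its front face is set anywhere from x = 167 to 197 mm: the setting is not measured, feel for it. A friction lock holds the bar up to about 18 N
- book_spine (a point): centre of the book's spine face, half-way up. The book is a bound grey paperback lying flat, 105 mm along x, 148 mm along y, 25 mm thick, 0.2 to 0.4 kg; x points out of the spine. It starts on the cutter's front table, spine towards the guard, somewhat askew. With the guard's drag it takes 1 to 5 N to slide; firmly more means the gauge
- book_edge (a point): centre of the book's opposite long face, the fore edge (half-way up), 105 mm behind the spine; this is the face to push. Axes as the spine's
- block_grip (a point): centre of the push block's upright handle post, 66 mm above the underside. Wood, 0.26 kg: a bar 185 mm long (x -30 to 155 mm from the post), 64 mm wide (y), 32 mm high; the post on it is 52 mm long (x), 26 mm thick (y), its top 94 mm above the underside. x points along the bar to its nose; grip the post across y. Starts standing on the bench
- block_nose (a point): centre of the push block's flat front face, 155 mm ahead of the post's centre and 16 mm above the block's underside
- pile: two grey books in a pile, 105 x 148 x 50 mm, on the bench; leave alone. Origin at the centre of its underside
- tape: empty cardboard tape core, 96 mm across, 24 mm high, on the bench; leave alone. Origin at the centre of its underside
- stick: spare white cutting stick, 340 x 12 x 12 mm, on the bench; leave alone. Origin at the centre of its underside
Mind the look-alikes: they are no part of the job. What is shaped like the part that bears book_spine but green or yellow is not meant.

How it is judged:
By the outcome, as a careful person would: the job done as asked, in the order asked, and still so for the second after the job is handed in, with the robot touching nothing.
It also fails if it takes over 72 s, if anything falls off the work surface, if the arm or the gripper's body presses on something with over 40 N, if the wrist force passes 120 N, or if a joint passes its speed limit or range.

ROBOT

A 6-joint arm with a two-finger parallel gripper is mounted at the origin on the work surface. World frame = base frame: x ahead of the robot, y to its left, z up, the work surface at z = 0. Lengths are in m, angles in rad, forces in N, time in s.
With the tool pointing down it reaches from about 0.225 to 0.875 m from the base axis. Payload 3.4 kg.
Tool frame: the origin (TCP) lies at the very end of the fingers, on their centre line; the grasp point (between the pads) lies 19 mm behind it; z points along the fingers, y is the direction in which the jaws open and shut (so a half turn about z gives the same grasp; the last joint's range is limited). The gripper opens to 85 mm and grips with 20 to 120 N. Pads are 22 mm wide; open, the fingers measure 114 mm over their backs; the gripper's body (76 mm by 85 mm) begins 54 mm behind the grasp point. The pads swing forward as they close: fully open they stand 13 mm farther back than shut.
Start: joints at [-1.449, 0.276, 1.505, -0, 1.361, -0.121], TCP at [0.138, -0.558, 0.231] pointing down, gripper open.
Joint ranges: [-2.89, 2.89], [-0.75, 2.08], [0.22, 2.7], [-1.18, 4.32], [0.11, 2.71], [-2.7, 2.7]. Speed limits (rad/s): [2.57, 2.57, 3.14, 3.14, 3.14, 3.14].

INTERFACE

Orientations are given as a unit quaternion [w, x, y, z].
In Python, from rig import telemetry, optics, order gives the robot as it stands.
- The arm moves only by the shell command python3 -m creep 'ROWS' [FORCE]. ROWS is a JSON object of lists of equal length, an entry for each row: "slide": the shift along the world's x, y, z normalised to -1 to 1, where 1 is 0.15 m, a list of three; "twist": the turn, a rotation vector about the world's x, y, z normalised to -1 to 1, where 1 is 360 degrees, a list of three; "fingers": the gripper's target within -1 to 1 (fully open at 1, half-way at 0, shut at -1). A call has 1 to 20 rows; each row is the pose to reach, as a shift and turn from the pose commanded when the call began, turning the shorter way round; what a row does not reach only later rows make up. A row lasts 1/10 s, in which the tool goes at most 50 mm and 8.59 degrees, less where a joint would pass 70% of its speed; a pose out of reach is approached as far as the arm can. A call with a number of a shift or a turn outside -1 to 1 is refused whole. A call with a gripper value outside its range is refused whole. The fingers move at their own pace and stop on an object; FORCE is the grip in N (left out, the last holds). Time passes only in rows, so rows that repeat a pose let the fingers close. It gives the time, the measured TCP pose, the force and the opening at its end, in the units of the state.
- telemetry.get_state(): the state, without advancing time (a new reading comes with each control period).
- optics.get_image(name): name is "scene" or "top" or "wrist"; returns a dict with "img" (384x512x3 uint8, blue, green, red), "depth" (384x512 float32, m along the optical axis (not along the pixel's ray), 0 where there is no reading), "fovy" (degrees; the focal length in pixels is half the picture's height over the tangent of half this angle, whatever the lens; pixels are square), "cx", "cy" (the principal point, pixels), "world_from_camera" (4x4, takes a point from camera to world coordinates). Camera axes: x right, y down, z forward; pixel columns grow to the right and rows downward; lengths in m; the calibration is good to about 2 mm. A picture is of the moment at which its call begins.
- order.sign_off(): hands the job in, once; it reports no verdict.
The state is a dict: "clock": time; "qpos": joint angles; "qd": joint speeds; "effort": joint torques, N m; "position": TCP position; "ee_rot": TCP orientation; "contact_force": force on the tool from outside, world axes, zero at the start; "moment": the same for the moment, N m; "width": finger opening in m.
Only numpy, scipy, OpenCV 4.12 (cv2) and the standard library are available. Lean on these libraries where they do the work, as an engineer would, in place of code of your own. Each camera call takes 0.05 s, during which the arm holds its last target.

## Working session

There is one attempt and no reset: what is moved stays moved. The work goes in short steps, Python scripts to look and compute and a shell command to move; the robot and the scene stay as the last step left them, time stands still between calls to the robot, and variables do not carry over. Pictures are saved under pics/ and viewed, and the job is handed in when it is done.

```bash
mkdir -p pics; ls; python3 - <<'E'
from rig import telemetry, optics
import cv2
print(telemetry.get_state())
for n in ["scene","top","wrist"]:
    d=optics.get_image(n); cv2.imwrite(f"pics/{n}0.png",d["img"])
    print(n,d["fovy"],d["cx"],d["cy"],d["world_from_camera"].round(4).tolist())
E
```

```text
pics
{'clock': 0.0, 'qpos': array([-1.44902745e+00,  2.76610708e-01,  1.50617912e+00,  2.04277291e-05,
        1.36071432e+00, -1.21045354e-01]), 'qd': array([-5.45330886e-04, -7.63309253e-04, -5.99373275e-05,  2.35022421e-03,
       -5.14850169e-04,  2.63837029e-04]), 'effort': array([-1.64151159e-03, -4.16775727e+01, -2.45807558e+01, -1.87145524e-04,
        1.11033334e-02,  2.24290687e-06]), 'position': array([ 0.13815894, -0.55758339,  0.23041245]), 'ee_rot': array([-9.55753827e-04,  9.92639010e-01,  1.21106907e-01,  9.64150432e-06]), 'contact_force': array([-0.24428509,  0.14523612,  0.08548784]), 'moment': array([ 0.01371872, -0.01280825, -0.00094837]), 'width': 0.08525060204420268}
scene 49.60399249007898 257.7566326945976 189.06262766873232 [[0.3528, 0.6285, -0.6932, 1.4904], [0.9357, -0.2407, 0.258, -0.3645], [-0.0047, -0.7396, -0.673, 1.0562], [0.0, 0.0, 0.0, 1.0]]
top 48.1475381037232 248.434155311736 184.0496600946917 [[-0.0182, -0.9943, 0.1046, 0.3643], [-0.9998, 0.0194, 0.0103, -0.0246], [-0.0123, -0.1044, -0.9945, 1.4827], [0.0, 0.0, 0.0, 1.0]]
wrist 64.88293426033795 256.03355941692126 191.262512120603 [[0.2404, -0.9312, -0.2739, 0.2084], [-0.9707, -0.2308, -0.0671, -0.5404], [-0.0007, 0.282, -0.9594, 0.3735], [0.0, 0.0, 0.0, 1.0]]
```

View pics/scene0.png

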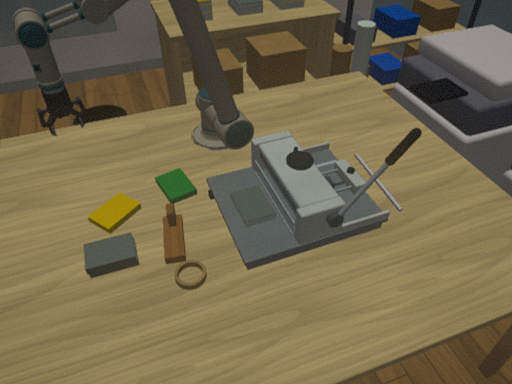

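View pics/top0.png

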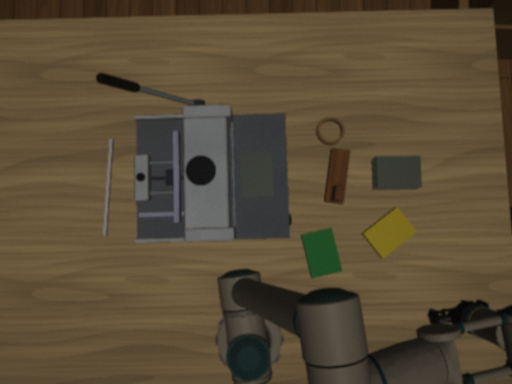

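View pics/wrist0.png

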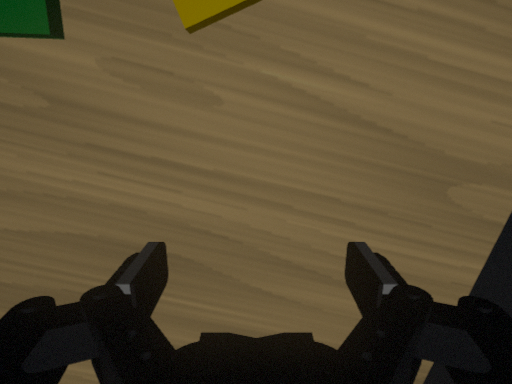

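Top view: the grey book lies on the cutter's front table at about (257,172). The green (322,252) and yellow (390,232) ones are the look-alikes and the grey pile is at (397,172). The wooden block is at (338,176), with its post near (334,192). I'll enlarge these and measure.

```bash
cat > h.py <<'E'
import numpy as np, cv2
from rig import telemetry, optics
def grab(n):
    d=optics.get_image(n); d['f']=d['img'].shape[0]/2/np.tan(np.radians(d['fovy'])/2); return d
def cloud(d):
    H,W=d['depth'].shape; u,v=np.meshgrid(np.arange(W),np.arange(H)); z=d['depth']
    P=np.stack([(u-d['cx'])/d['f']*z,(v-d['cy'])/d['f']*z,z],-1); T=d['world_from_camera']
    P=P@T[:3,:3].T+T[:3,3]; P[z<=0]=np.nan; return P
def plane(d,uv,zp):
    uv=np.atleast_2d(np.asarray(uv,float)); T=d['world_from_camera']
    r=np.c_[(uv[:,0]-d['cx'])/d['f'],(uv[:,1]-d['cy'])/d['f'],np.ones(len(uv))]@T[:3,:3].T
    o=T[:3,3]; return o+r*((zp-o[2])/r[:,2])[:,None]
def proj(d,p):
    T=d['world_from_camera']; c=(np.atleast_2d(p)-T[:3,3])@T[:3,:3]
    return np.c_[c[:,0]/c[:,2]*d['f']+d['cx'],c[:,1]/c[:,2]*d['f']+d['cy']]
def crop(d,u0,v0,u1,v1,s,name):
    cv2.imwrite('pics/'+name,cv2.resize(cv2.convertScaleAbs(d['img'][v0:v1,u0:u1],alpha=1.6),None,fx=s,fy=s,interpolation=cv2.INTER_CUBIC))
E
python3 - <<'E'
from h import *
d=grab('top'); crop(d,125,95,355,255,3,'topc1.png'); P=cloud(d)
for uv in [(257,172),(245,130),(280,220),(338,165),(334,192),(397,172),(330,300),(208,130),(322,252)]:
    print(uv,P[uv[1],uv[0]].round(4),d['img'][uv[1],uv[0]])
s=grab('scene'); crop(s,70,160,290,300,3,'scenec1.png'); Q=cloud(s)
for uv in [(252,205),(172,212),(174,240),(300,250)]: print(uv,Q[uv[1],uv[0]].round(4),s['img'][uv[1],uv[0]])
E
```

```text
(257, 172) [ 0.5509 -0.0389  0.0819] [57 62 59]
(245, 130) [ 0.6978 -0.0015  0.0586] [58 56 55]
(280, 220) [ 0.3926 -0.1114  0.0646] [60 57 56]
(338, 165) [ 0.5751 -0.3141  0.0383] [27 48 74]
(334, 192) [ 0.4796 -0.2876  0.088 ] [11 23 33]
(397, 172) [ 0.5455 -0.507   0.0523] [53 60 58]
(330, 300) [ 0.2507 -0.1429  0.7861] [25 27 18]
(208, 130) [0.6706 0.1104 0.1851] [106 105 105]
(322, 252) [ 0.2841 -0.2515  0.0253] [34 75 29]
(252, 205) [ 0.5564 -0.0377  0.0843] [75 83 80]
(172, 212) [ 0.499  -0.2946  0.0899] [35 70 98]
(174, 240) [ 0.5676 -0.311   0.0321] [ 49  83 118]
(300, 250) [0.7434 0.0556 0.0226] [45 49 47]
```

View pics/topc1.png

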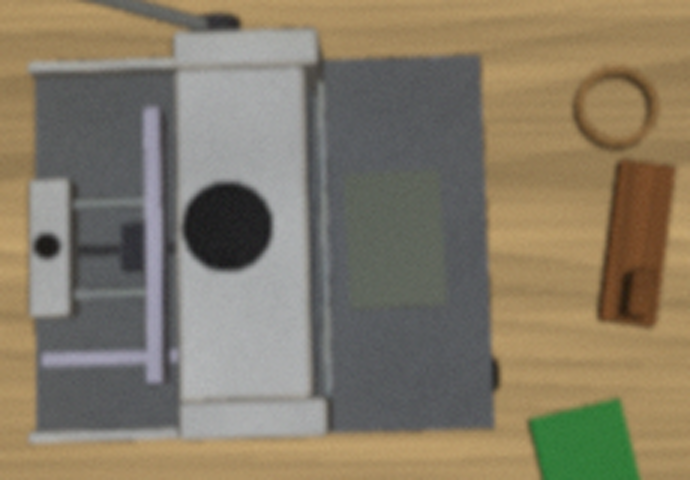

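View pics/scenec1.png

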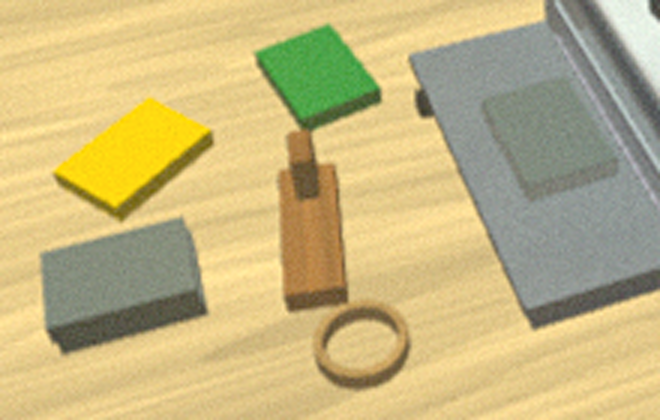

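```bash
cat > meas.py <<'E'
from h import *
def rect(P2):
    c,(w,h),a=cv2.minAreaRect(P2.astype(np.float32)); return c,w,h,a
def maskplane(d,m,z):
    m=m.astype(np.uint8); m=cv2.morphologyEx(m,cv2.MORPH_OPEN,np.ones((3,3)))
    n,l,st,_=cv2.connectedComponentsWithStats(m); k=1+np.argmax(st[1:,4]); m=(l==k)
    cs,_=cv2.findContours(m.astype(np.uint8),cv2.RETR_EXTERNAL,cv2.CHAIN_APPROX_NONE)
    c=max(cs,key=len)[:,0,:]
    M=cv2.moments(m.astype(np.uint8),True)
    return m,c
E
python3 - <<'E'
from meas import *
for n,box in [('top',(236,140,284,215)),('scene',(215,170,300,240))]:
    d=grab(n); ds=[d['depth']]; im=d['img'].astype(float)
    for k in range(3):
        e=optics.get_image(n); ds.append(e['depth']); im+=e['img']
    d['depth']=np.median(ds,0); im/=4; P=cloud(d)
    u0,v0,u1,v1=box
    z=P[...,2]; reg=np.zeros(z.shape,bool); reg[v0:v1,u0:u1]=1
    m,c=maskplane(d,reg&(z>0.0735)&(z<0.1),0)
    W=plane(d,c,0.085)[:,:2]; print(n,'book depth',rect(W),'ztop',np.nanmedian(z[m]))
    g=cv2.GaussianBlur(im[...,1]-(im[...,0]),(3,3),0)
    m2,c2=maskplane(d,reg&(g>2.),0); print(n,'book col',rect(plane(d,c2,0.085)[:,:2]), m2.sum())
    np.savez(f'{n}.npz',im=im,P=P)
    # block
    hsv=cv2.cvtColor(im.astype(np.uint8),cv2.COLOR_BGR2HSV)
    reg[:]=0
    b=(318,140,356,212) if n=='top' else (150,195,195,268)
    reg[b[1]:b[3],b[0]:b[2]]=1
    mp,cp=maskplane(d,reg&(z>0.065)&(z<.12),0); print(n,'post',rect(plane(d,cp,0.094)[:,:2]),np.nanmean(P[mp],0),np.nanmedian(z[mp]))
    mb,cb=maskplane(d,reg&(z>0.018)&(z<.06),0); print(n,'bar',rect(plane(d,cb,0.032)[:,:2]),np.nanmedian(z[mb]))
    print('hsv block',hsv[165,338] if n=='top' else hsv[240,174], hsv[120,360])
E
```

```text
top book depth ((0.5421661734580994, -0.035992685705423355), 0.14840343594551086, 0.10485710948705673, 1.9647122621536255) ztop 0.08490951020246196
top book col ((0.543032169342041, -0.036405518651008606), 0.14973706007003784, 0.10490581393241882, 1.6119343042373657) 1446
top post ((0.47735247015953064, -0.2987257242202759), 0.02957174926996231, 0.052002016454935074, 80.71492004394531) [ 0.47767518 -0.29927647  0.0910532 ] 0.0932059548578803
top bar ((0.5392768383026123, -0.31043580174446106), 0.06551771610975266, 0.18470297753810883, 80.56124877929688) 0.03192857385303638
hsv block [ 13 168  73] [ 18 110  90]
scene book depth ((0.5515062808990479, -0.03612777218222618), 0.15765917301177979, 0.10782031714916229, 2.2730166912078857) ztop 0.08398575088031823
scene book col ((0.5284217596054077, -0.055180177092552185), 0.19690369069576263, 0.34115609526634216, 73.69307708740234) 3284
scene post ((0.4977663457393646, -0.30025872588157654), 0.02579512819647789, 0.07313580811023712, 78.62229919433594) [ 0.49177742 -0.30052258  0.08719332] 0.09106573436430188
scene bar ((0.5505418181419373, -0.3107092082500458), 0.0642649382352829, 0.192034050822258, 80.7545166015625) 0.031137414648452766
hsv block [ 16 156 116] [ 21 102 135]
```

```bash
python3 - <<'E'
from meas import *
d=grab('top'); f=np.load('top.npz'); P=f['P']; im=f['im']; z=P[...,2]
u,v=np.meshgrid(np.arange(512),np.arange(384))
reg=(u>230)&(u<300)&(v>100)&(v<250)
# front edge per row: last column with z>0.035
m=reg&(z>0.03)
rows=range(122,232); 
pts=np.array([(np.max(np.where(m[r])[0])+0.5,r) for r in rows if not 205<r<228])
W=plane(d,pts,0.06)[:,:2]
vx,vy,x0,y0=cv2.fitLine(W.astype(np.float32),cv2.DIST_HUBER,0,.01,.01).ravel(); print('front edge ang',np.degrees(np.arctan2(vy,vx)),x0,y0)
for nm,fn,off in(('far',np.min,-.5),('near',np.max,.5)):
    q=np.array([(c,fn(np.where(m[:,c])[0])+off) for c in range(242,280)])
    w=plane(d,q,0.06)[:,:2]; L=cv2.fitLine(w.astype(np.float32),cv2.DIST_HUBER,0,.01,.01).ravel(); print(nm,np.degrees(np.arctan2(L[1],L[0])),L[2:],)
# head top
hm=(u>175)&(u<240)&(v>100)&(v<245)&(z>0.18)&(z<0.2)
mm,c=maskplane(d,hm,0); print('frames+head',rect(plane(d,c,0.19)[:,:2]),np.nanmedian(z[mm]))
gm=(u>168)&(u<182)&(v>100)&(v<245)&(z>0.095)&(z<0.115)
mm,c=maskplane(d,gm,0); print('gauge',rect(plane(d,c,0.105)[:,:2]),mm.sum())
gm=(u>130)&(u<150)&(v>140)&(v<210)&(z>0.07)
mm,c=maskplane(d,gm,0); print('housing',np.nanmedian(z[mm]),rect(plane(d,c,float(np.nanmedian(z[mm])))[:,:2]))
E
```

```text
front edge ang 0.6796839 0.5856574 -0.13904175
far -89.138855 [ 0.75177014 -0.06072773]
near -88.98963 [ 0.33231217 -0.05070147]
frames+head ((0.5400078892707825, 0.11246061325073242), 0.4175705313682556, 0.14712455868721008, 0.4756987988948822) 0.18786958768655793
gauge ((0.5399916768074036, 0.22368282079696655), 0.29714831709861755, 0.019472939893603325, 0.008258678950369358) 551
housing 0.10328587942845968 ((0.5363772511482239, 0.3345905840396881), 0.15100963413715363, 0.04576796293258667, 0.3437901735305786)
```

Cutter origin is at about (0.5408, 0.0455), yaw 90.75°; three edges and the head agree. The book is centred at (0.5425, -0.036), askew by about 1°, and its size and height fit. The block post is at (0.4777, -0.300), nose direction -9.4°. Moving above the post now.

```bash
python3 -m creep '{"slide":[[1,0.75,0],[1,0.75,0],[1,0.75,0],[1,0.75,0],[1,0.75,0]],"twist":[[0,0,-0.065],[0,0,-0.065],[0,0,-0.065],[0,0,-0.065],[0,0,-0.065]],"fingers":[1,1,1,1,1]}' 60
python3 -m creep '{"slide":[[1,0.8,0],[1,0.8,0],[1,0.8,0],[1,0.8,0],[1,0.8,0]],"twist":[[0,0,0],[0,0,0],[0,0,0],[0,0,0],[0,0,0]],"fingers":[1,1,1,1,1]}'
python3 - <<'E'
from h import *
s=telemetry.get_state(); p=s['position']; w,x,y,z=s['ee_rot']; from scipy.spatial.transform import Rotation as R
M=R.from_quat([x,y,z,w]).as_matrix(); print(p, 'toolY deg',np.degrees(np.arctan2(M[1,1],M[0,1])), 'slide to post',(np.array([.4777,-.3000,.13])-p)/.15)
E
```

```text
clock: 1.2
position: [0.2918, -0.4421, 0.2316]
ee_rot: [-0.001, 0.997, -0.08, 0.001]
contact_force: [-1.6, -0.2, -0.3]
width: 0.0854
clock: 1.7
position: [0.4415, -0.3229, 0.2314]
ee_rot: [-0.001, 0.997, -0.08, 0.001]
contact_force: [-0.8, -0.4, 0.1]
width: 0.0852
[ 0.44153609 -0.32293515  0.23135937] toolY deg -99.18274210391564 slide to post [ 0.24109273  0.15290099 -0.67572911]
```

```bash
python3 -m creep '{"slide":[[0.24,0.153,-0.4],[0.24,0.153,-0.6],[0.24,0.153,-0.6],[0.24,0.153,-0.6]],"twist":[[0,0,0],[0,0,0],[0,0,-0.0007],[0,0,-0.0007]],"fingers":[1,1,1,1]}'
python3 - <<'E'
from h import *
d=grab('wrist'); cv2.imwrite('pics/w1.png',cv2.convertScaleAbs(d['img'],alpha=1.8))
s=telemetry.get_state(); print(s['position'],s['contact_force'])
print(proj(d,[s['position'],[.4777,-.3,.094]]))
P=cloud(d); z=P[...,2]; m=(z>0.08)&(z<0.105)&(np.hypot(P[...,0]-.478,P[...,1]+.3)<.05)
print(m.sum(), cv2.minAreaRect(P[m][:,:2].astype(np.float32)), np.nanmedian(z[m]))
E
```

```text
clock: 2.1
position: [0.4733, -0.3034, 0.141]
ee_rot: [-0.0, 0.996, -0.085, -0.001]
contact_force: [0.8, 0.3, 0.9]
width: 0.0854
[ 0.47418496 -0.30436713  0.14260988] [ 0.16345487 -0.79107378  0.92457409]
[[258.05335626 246.4663393 ]
 [250.17477795 209.29303395]]
2828 ((0.4828208088874817, -0.3001162111759186), (0.02576165273785591, 0.05075535550713539), 80.54143524169922) 0.0939382079102905
```

View pics/w1.png

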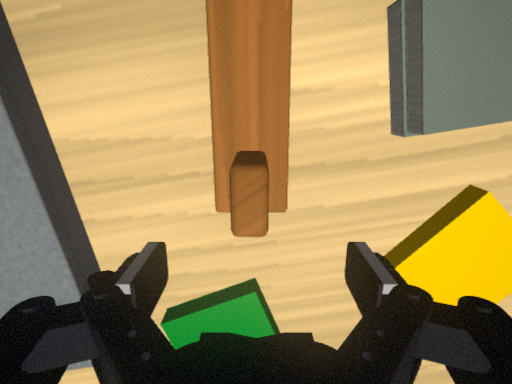

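Wrist view: the post top is at (249,205) and the bar runs up the picture, midway between the jaws. It agrees laterally with the top view; along the bar the two views differ by 5 mm, so I'm taking x=0.480. Descending and gripping.

```bash
python3 -m creep '{"slide":[[0.015,0,0],[0.015,0,-0.2],[0.015,0,-0.4],[0.015,0,-0.63],[0.015,0,-0.63],[0.015,0,-0.63]],"twist":[[0,0,0],[0,0,0],[0,0,0],[0,0,0],[0,0,0],[0,0,0]],"fingers":[1,1,1,1,1,1]}'
python3 - <<'E'
from h import *
d=grab('wrist'); cv2.imwrite('pics/w2.png',cv2.convertScaleAbs(d['img'],alpha=1.8))
s=telemetry.get_state(); print(s['position'],s['contact_force'])
E
```

```text
clock: 2.75
position: [0.4771, -0.3039, 0.0484]
ee_rot: [0.001, 0.996, -0.085, 0.001]
contact_force: [0.7, -0.5, 0.7]
width: 0.0852
[ 0.4777383  -0.30432902  0.04911935] [-0.00349629 -0.1444001   0.68554605]
```

View pics/w2.png

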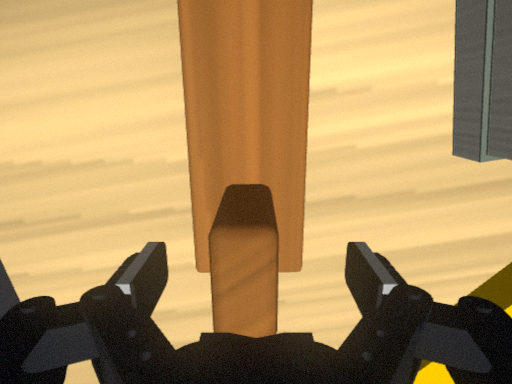

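Jaws straddle the post. The post sits at column 245 against a jaw centre of 256, which is about 4 mm in +y. I'll correct that and close.

```bash
python3 -m creep '{"slide":[[0.013,0.027,-0.01],[0.013,0.027,-0.01],[0.013,0.027,-0.01],[0.013,0.027,-0.01],[0.013,0.027,-0.01],[0.013,0.027,-0.01],[0.013,0.027,-0.01],[0.013,0.027,-0.01],[0.013,0.027,-0.01],[0.013,0.027,-0.01],[0.013,0.027,-0.01]],"twist":[[0,0,0],[0,0,0],[0,0,0],[0,0,0],[0,0,0],[0,0,0],[0,0,0],[0,0,0],[0,0,0],[0,0,0],[0,0,0]],"fingers":[1,1,-1,-1,-1,-1,-1,-1,-1,-1,-1]}' 80
python3 - <<'E'
from h import *
s=telemetry.get_state(); print(s['position'],s['contact_force'],s['moment'],s['width'])
d=grab('wrist'); cv2.imwrite('pics/w3.png',cv2.convertScaleAbs(d['img'],alpha=1.8))
E
```

```text
clock: 3.9
position: [0.4785, -0.2988, 0.0455]
ee_rot: [0.0, 0.996, -0.085, 0.0]
contact_force: [-0.8, -0.2, 3.2]
width: 0.0252
[ 0.47854219 -0.2988436   0.04549778] [-0.81978852 -0.19868809  3.20398995] [ 0.01272148  0.05803972 -0.07576574] 0.025151674128596153
```

View pics/w3.png

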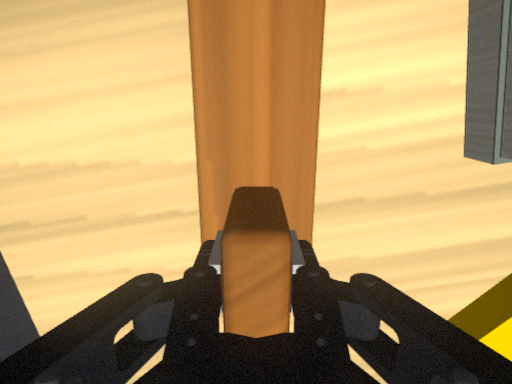

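```bash
python3 -m creep '{"slide":[[0,0,0.2],[0,0,0.4],[0,0,0.6],[0,0,0.6],[0,0.1,0.6],[0,0.1,0.6],[0,0.1,0.6],[0.2,0.1,0.6],[0.4,0.1,0.6],[0.4,0.1,0.6],[0.4,0.1,0.6],[0.4,0.1,0.6],[0.4,0.1,0.6],[0.4,0.1,0.6],[0.4,0.1,0.6],[0.4,0.1,0.6],[0.4,0.1,0.6],[0.4,0.1,0.6]],"twist":[[0,0,0],[0,0,0],[0,0,0],[0,0,0.278],[0,0,0.278],[0,0,0.278],[0,0,0.278],[0,0,0.278],[0,0,0.278],[0,0,0.278],[0,0,0.278],[0,0,0.278],[0,0,0.278],[0,0,0.278],[0,0,0.278],[0,0,0.278],[0,0,0.278],[0,0,0.278]],"fingers":[-1,-1,-1,-1,-1,-1,-1,-1,-1,-1,-1,-1,-1,-1,-1,-1,-1,-1]}'
cat > blk.py <<'E'
from meas import *
from scipy.spatial.transform import Rotation as R
def st():
    s=telemetry.get_state(); w,x,y,z=s['ee_rot']; M=R.from_quat([x,y,z,w]).as_matrix()
    print('pos',s['position'].round(4),'toolY',np.degrees(np.arctan2(M[1,1],M[0,1])).round(2),'F',s['contact_force'].round(2),'M',s['moment'].round(3),'w',s['width'].round(4),'t',s['clock'],'zaxis',M[:,2].round(4)); return s
E
python3 - <<'E'
from blk import *
st(); d=grab('top'); crop(d,225,95,355,255,4,'t2.png'); s=grab('scene'); crop(s,100,120,330,290,3,'s2.png')
P=cloud(s); z=P[...,2]
for uv in []: pass
E
```

```text
clock: 5.75
position: [0.5382, -0.2835, 0.1348]
ee_rot: [-0.0, 0.706, 0.709, -0.0]
contact_force: [-0.2, 0.5, -2.3]
width: 0.025Traceback (most recent call last):
  File "<stdin>", line 2, in <module>
  File "blk.py", line 5, in st
    print('pos',s['position'].round(4),'toolY',np.degrees(np.arctan2(M[1,1],M[0,1])).round(2),'F',s['contact_force'].round(2),'M',s['moment'].round(3),'w',s['width'].round(4),'t',s['clock'],'zaxis',M[:,2].round(4)); return s
                                                                                                                                                           ^^^^^^^^^^^^^^^^
AttributeError: 'float' object has no attribute 'round'
```

```bash
sed -i "s/s\['width'\].round(4)/round(s['width'],4)/" blk.py
python3 - <<'E'
from blk import *
st(); d=grab('top'); crop(d,225,95,355,255,4,'t2.png'); s=grab('scene'); crop(s,100,120,330,290,3,'s2.png')
P=cloud(d); z=P[...,2]
X,Y=P[...,0],P[...,1]
m=(z>0.105)&(z<0.135)&(abs(X-.54)<.06)&(Y>-.33)&(Y<-.1)
m,c=maskplane(d,m,0); print('bar top',rect(plane(d,c,.122)[:,:2]),np.nanmedian(z[m]))
for y in (-.27,-.24,-.21,-.18,-.15): k=m&(abs(Y-y)<.012); print(y,np.nanmedian(z[k]).round(4),k.sum())
E
```

```text
pos [ 0.5382 -0.2835  0.1348] toolY 0.26 F [-0.18  0.49 -2.27] M [-0.1   -0.086  0.013] w 0.025 t 5.75 zaxis [-6.e-04  5.e-04 -1.e+00]
bar top ((0.5328909754753113, -0.19285465776920319), 0.13117775321006775, 0.06424319744110107, 88.85063934326172) 0.12105194366390082
-0.27 0.122 4
-0.24 0.1209 95
-0.21 0.121 147
-0.18 0.1211 159
-0.15 0.1211 149
```

View pics/t2.png

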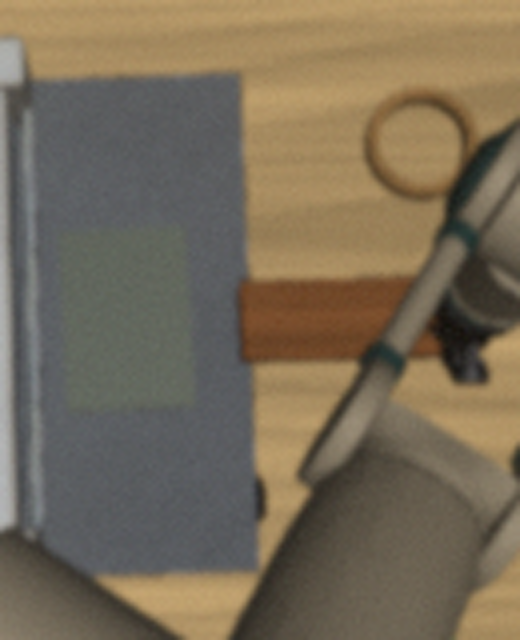

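View pics/s2.png

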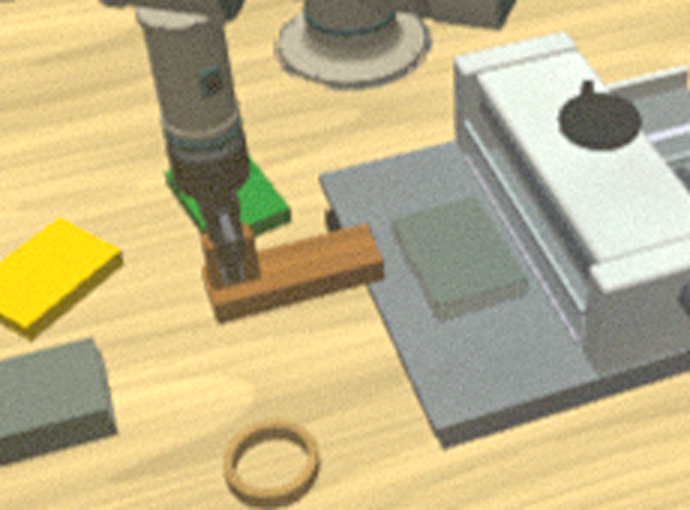

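```bash
cat > edge.py <<'E'
from blk import *
def barfit(d,z0,ylo,yhi,zt,xc=.535,rows=3):
    P=cloud(d); z=P[...,2]; X,Y=P[...,0],P[...,1]
    m=(abs(z-zt)<0.014)&(abs(X-xc)<.06)&(Y>ylo)&(Y<yhi)
    m,c=maskplane(d,m,0)
    cols=np.where(m.sum(0)>8)[0]; out=[]
    for fn,off in((np.min,-.5),(np.max,.5)):
        q=np.array([(k,fn(np.where(m[:,k])[0])+off) for k in cols[2:-8]]); w=plane(d,q,zt)[:,:2]
        L=cv2.fitLine(w.astype(np.float32),cv2.DIST_HUBER,0,.01,.01).ravel(); a=np.degrees(np.arctan2(L[1],L[0]))%180
        out.append((a,L[2],L[3],len(w)))
    rs=np.where(m.sum(1)>8)[0][2:-2]
    q=np.array([(np.min(np.where(m[r])[0])-.5,r) for r in rs]); w=plane(d,q,zt)[:,:2]
    L=cv2.fitLine(w.astype(np.float32),cv2.DIST_HUBER,0,.01,.01).ravel()
    print('long edges',np.round(out,3).tolist(),'nose ang',np.degrees(np.arctan2(L[1],L[0])).round(2),L[2:])
E
python3 - <<'E'
from edge import *
for i in range(3): d=grab('top'); barfit(d,0,-.24,-.1,.121)
E
```

```text
long edges [[88.85, 0.567, -0.182, 26.0], [91.927, 0.501, -0.166, 26.0]] nose ang -1.55 [ 0.53076625 -0.12589034]
long edges [[88.85, 0.567, -0.166, 26.0], [91.927, 0.501, -0.166, 26.0]] nose ang -1.55 [ 0.53076625 -0.12589034]
long edges [[88.85, 0.567, -0.166, 26.0], [89.776, 0.503, -0.176, 26.0]] nose ang -3.7 [ 0.5358939  -0.12634799]
```

Block is level (bar top 0.121 everywhere) and pointing along the feed; the fine yaw I take from the pads gripping the flat post. Next I line it up with the book and lower it to just above the table.

```bash
python3 -m creep '{"slide":[[0.062,0,0],[0.062,0,-0.1],[0.062,0,-0.15],[0.062,0,-0.187],[0.062,0,-0.187],[0.062,0,-0.187],[0.062,0,-0.187]],"twist":[[0,0,0.0014],[0,0,0.0014],[0,0,0.0014],[0,0,0.0014],[0,0,0.0014],[0,0,0.0014],[0,0,0.0014]],"fingers":[-1,-1,-1,-1,-1,-1,-1]}'
python3 -c "
from blk import *
st(); d=grab('wrist'); cv2.imwrite('pics/w4.png',cv2.convertScaleAbs(d['img'],alpha=1.8))"
```

```text
clock: 6.7
position: [0.5481, -0.2839, 0.1078]
ee_rot: [0.001, 0.702, 0.712, 0.0]
contact_force: [-0.3, 0.1, -2.6]
width: 0.0248
pos [ 0.5481 -0.2839  0.1078] toolY 0.84 F [-0.33  0.09 -2.58] M [-0.183 -0.042  0.015] w 0.0248 t 6.7 zaxis [ 9.e-04 -6.e-04 -1.e+00]
```

View pics/w4.png

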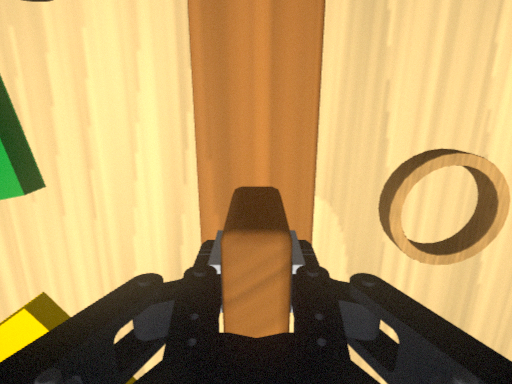

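```bash
python3 -m creep '{"slide":[[0,0.1,0],[-0.002,0.2,0],[-0.003,0.25,0],[-0.003,0.28,0],[-0.004,0.31,0],[-0.004,0.34,0],[-0.005,0.37,0],[-0.005,0.4,0],[-0.005,0.43,0],[-0.006,0.46,0],[-0.006,0.49,0],[-0.007,0.52,0],[-0.007,0.55,0],[-0.007,0.55,0]],"twist":[[0,0,0],[0,0,0],[0,0,0],[0,0,0],[0,0,0],[0,0,0],[0,0,0],[0,0,0],[0,0,0],[0,0,0],[0,0,0],[0,0,0],[0,0,0],[0,0,0]],"fingers":[-1,-1,-1,-1,-1,-1,-1,-1,-1,-1,-1,-1,-1,-1]}'
python3 -c "
from blk import *
st(); d=grab('scene'); crop(d,130,100,370,280,3,'s3.png');d=grab('top'); crop(d,125,95,355,255,3,'t3.png')"
```

```text
clock: 8.15
position: [0.5472, -0.2014, 0.1076]
ee_rot: [0.001, 0.702, 0.712, 0.0]
contact_force: [0.8, -3.6, -1.3]
width: 0.0252
pos [ 0.5472 -0.2014  0.1076] toolY 0.84 F [ 0.76 -3.58 -1.26] M [-0.772 -0.122 -0.217] w 0.0252 t 8.15 zaxis [ 0.0014 -0.0011 -1.    ]
```

View pics/s3.png

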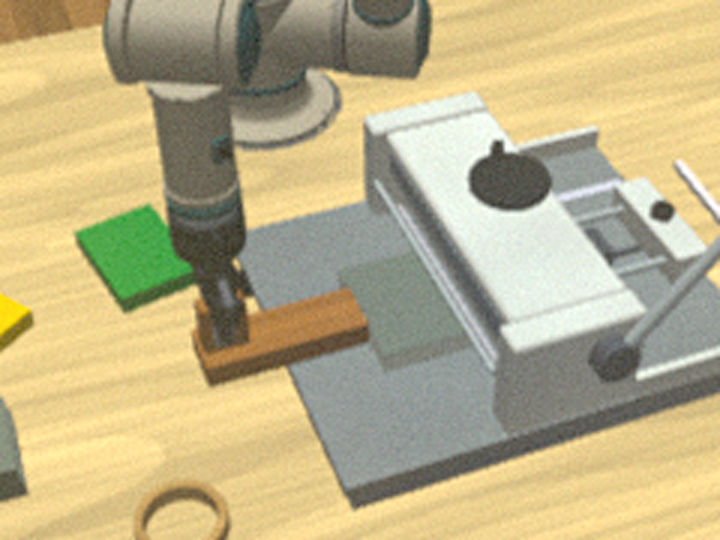

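View pics/t3.png

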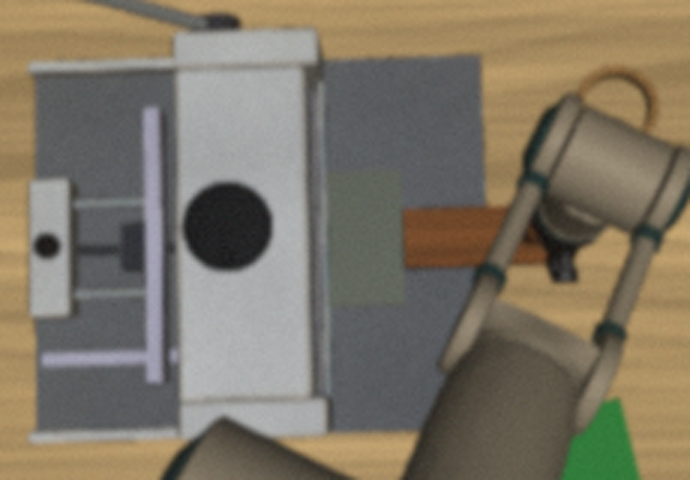

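```bash
python3 -m creep '{"slide":[[0,0.04,0],[-0.001,0.08,0],[-0.002,0.12,0],[-0.002,0.16,0],[-0.003,0.2,0],[-0.003,0.24,0],[-0.004,0.28,0],[-0.004,0.32,0],[-0.005,0.36,0],[-0.005,0.4,0],[-0.006,0.44,0],[-0.006,0.48,0],[-0.007,0.52,0],[-0.007,0.56,0],[-0.008,0.6,0],[-0.008,0.64,0],[-0.009,0.68,0],[-0.009,0.72,0],[-0.01,0.76,0],[-0.01,0.76,0]],"twist":[[0,0,0],[0,0,0],[0,0,0],[0,0,0],[0,0,0],[0,0,0],[0,0,0],[0,0,0],[0,0,0],[0,0,0],[0,0,0],[0,0,0],[0,0,0],[0,0,0],[0,0,0],[0,0,0],[0,0,0],[0,0,0],[0,0,0],[0,0,0]],"fingers":[-1,-1,-1,-1,-1,-1,-1,-1,-1,-1,-1,-1,-1,-1,-1,-1,-1,-1,-1,-1]}'
python3 -c "
from blk import *
st(); d=grab('scene'); crop(d,130,100,370,280,3,'s4.png');d=grab('top'); crop(d,125,95,355,255,3,'t4.png')
d=grab('wrist'); cv2.imwrite('pics/w5.png',cv2.convertScaleAbs(d['img'],alpha=1.8))"
```

```text
clock: 10.25
position: [0.545, -0.0856, 0.1071]
ee_rot: [-0.001, 0.702, 0.712, 0.001]
contact_force: [0.3, -1.1, -2.6]
width: 0.0251
pos [ 0.545  -0.0856  0.1071] toolY 0.84 F [ 0.33 -1.07 -2.55] M [-0.313 -0.094 -0.133] w 0.0251 t 10.25 zaxis [-3.0e-04  1.9e-03 -1.0e+00]
```

View pics/s4.png

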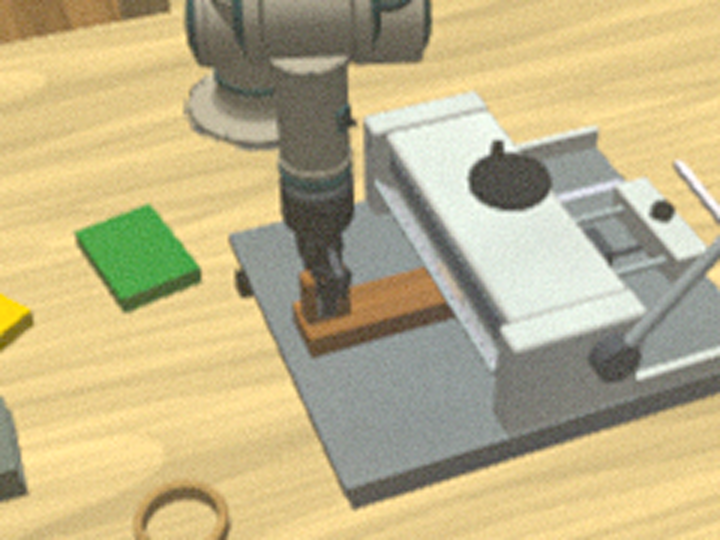

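View pics/t4.png

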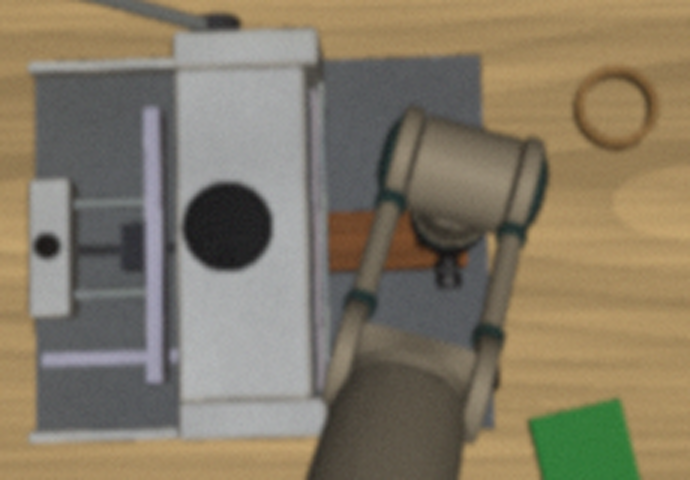

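View pics/w5.png

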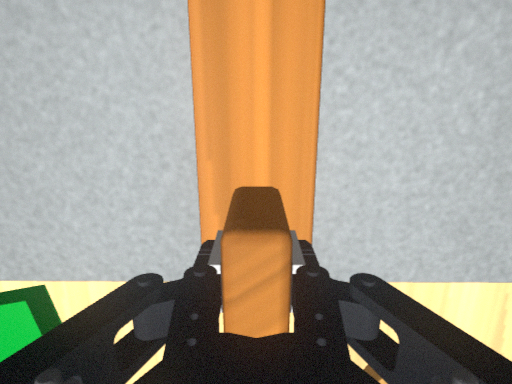

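Scene and top: the bar (450,300 in the scene crop) is under the guard at the throat and nothing else has moved. Moving on slowly now.

```bash
python3 -m creep '{"slide":[[0,0.025,0],[-0.001,0.05,0],[-0.001,0.075,0],[-0.001,0.1,0],[-0.002,0.12,0],[-0.002,0.14,0]],"twist":[[0,0,0],[0,0,0],[0,0,0],[0,0,0],[0,0,0],[0,0,0]],"fingers":[-1,-1,-1,-1,-1,-1]}'
python3 -m creep '{"slide":[[0,0.01,0],[0,0.02,0],[0,0.02,0]],"twist":[[0,0,0],[0,0,0],[0,0,0]],"fingers":[-1,-1,-1]}'
python3 -m creep '{"slide":[[0,0.01,0],[0,0.02,0],[0,0.02,0]],"twist":[[0,0,0],[0,0,0],[0,0,0]],"fingers":[-1,-1,-1]}'
```

```text
clock: 11.0
position: [0.5446, -0.0655, 0.107]
ee_rot: [-0.0, 0.702, 0.712, 0.0]
contact_force: [0.4, -2.7, -4.9]
width: 0.025
clock: 11.3
position: [0.5446, -0.0625, 0.107]
ee_rot: [-0.001, 0.702, 0.712, 0.0]
contact_force: [0.7, -0.9, -5.6]
width: 0.0252
clock: 11.6
position: [0.5447, -0.0599, 0.1072]
ee_rot: [-0.0, 0.702, 0.712, 0.0]
contact_force: [-0.7, -1.4, -5.6]
width: 0.0251
```

```bash
python3 -m creep '{"slide":[[0,0.01,0],[0,0.02,0],[0,0.02,0]],"twist":[[0,0,0],[0,0,0],[0,0,0]],"fingers":[-1,-1,-1]}'
python3 -m creep '{"slide":[[0,0.01,0],[0,0.02,0],[0,0.02,0]],"twist":[[0,0,0],[0,0,0],[0,0,0]],"fingers":[-1,-1,-1]}'
```

```text
clock: 11.9
position: [0.5448, -0.0569, 0.1072]
ee_rot: [-0.0, 0.702, 0.712, 0.0]
contact_force: [-0.1, -1.5, -6.8]
width: 0.0249
clock: 12.2
position: [0.5449, -0.0538, 0.1072]
ee_rot: [-0.0, 0.702, 0.712, 0.0]
contact_force: [-0.2, -1.3, -5.8]
width: 0.0253
```

```bash
python3 -m creep '{"slide":[[0,0.007,0],[0,0.007,0]],"twist":[[0,0,0],[0,0,0]],"fingers":[-1,-1]}'
python3 -m creep '{"slide":[[0,0.007,0],[0,0.007,0]],"twist":[[0,0,0],[0,0,0]],"fingers":[-1,-1]}'
```

```text
clock: 12.4
position: [0.5449, -0.053, 0.1073]
ee_rot: [-0.0, 0.702, 0.712, 0.0]
contact_force: [-0.6, -1.6, -5.5]
width: 0.0251
clock: 12.6
position: [0.5449, -0.0519, 0.1073]
ee_rot: [-0.0, 0.702, 0.712, 0.0]
contact_force: [-0.1, -1.2, -5.7]
width: 0.025
```

```bash
python3 -m creep '{"slide":[[0,0.007,0],[0,0.007,0]],"twist":[[0,0,0],[0,0,0]],"fingers":[-1,-1]}' | grep -E "pos|force"
python3 -m creep '{"slide":[[0,0.005,0],[0,0.005,0]],"twist":[[0,0,0],[0,0,0]],"fingers":[-1,-1]}'| grep -E "pos|force"
```

```text
position: [0.5449, -0.0509, 0.1072]
contact_force: [-0.5, -1.7, -5.7]
position: [0.5449, -0.0502, 0.1073]
contact_force: [0.3, -1.7, -5.9]
```

```bash
python3 -m creep '{"slide":[[0,0.005,0],[0,0.005,0]],"twist":[[0,0,0],[0,0,0]],"fingers":[-1,-1]}'| grep -E "pos|force"
python3 -m creep '{"slide":[[0,0.005,0],[0,0.005,0]],"twist":[[0,0,0],[0,0,0]],"fingers":[-1,-1]}'| grep -E "pos|force"
```

```text
position: [0.5449, -0.0494, 0.1073]
contact_force: [0.3, -2.4, -6.1]
position: [0.5449, -0.0486, 0.1073]
contact_force: [-0.5, -1.0, -6.0]
```

```bash
python3 -m creep '{"slide":[[0,0.006,0],[0,0.006,0]],"twist":[[0,0,0],[0,0,0]],"fingers":[-1,-1]}'| grep -E "pos|force"
python3 -m creep '{"slide":[[0,0.006,0],[0,0.006,0]],"twist":[[0,0,0],[0,0,0]],"fingers":[-1,-1]}'| grep -E "pos|force"
```

```text
position: [0.5449, -0.0477, 0.1073]
contact_force: [0.2, -1.0, -5.5]
position: [0.5449, -0.0468, 0.1073]
contact_force: [0.3, -2.8, -6.1]
```

```bash
python3 -m creep '{"slide":[[0,0.006,0],[0,0.006,0]],"twist":[[0,0,0],[0,0,0]],"fingers":[-1,-1]}'| grep -E "pos|force"
python3 -m creep '{"slide":[[0,0.006,0],[0,0.006,0]],"twist":[[0,0,0],[0,0,0]],"fingers":[-1,-1]}'| grep -E "pos|force"
```

```text
position: [0.5449, -0.0459, 0.1073]
contact_force: [-0.7, -1.8, -6.1]
position: [0.5449, -0.0455, 0.1074]
contact_force: [-0.1, -3.4, -6.4]
```

```bash
python3 -c "
from blk import *
s=grab('scene'); crop(s,250,110,390,230,5,'s5.png');d=grab('top'); crop(d,125,95,355,255,3,'t5.png')"
```

View pics/s5.png

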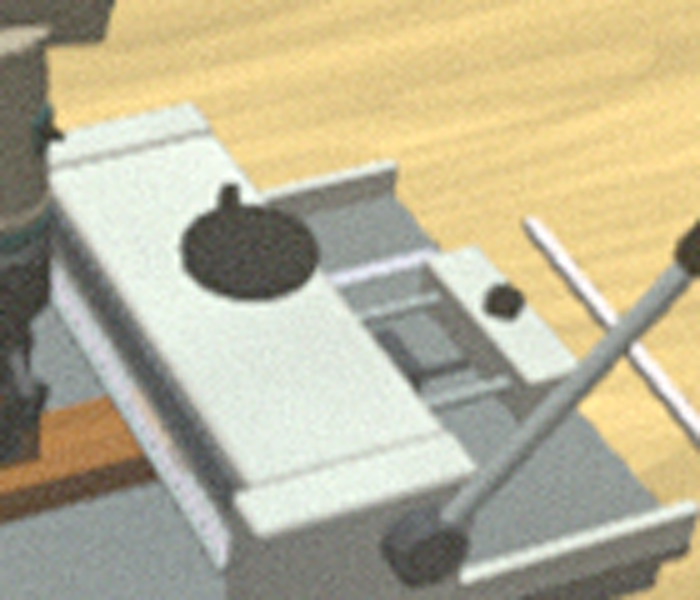

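Scene: the gauge bar is hidden behind the head. The block is under the guard (80,430). The force may be starting to rise, so finer steps now.

```bash
python3 -m creep '{"slide":[[0,0.003,0],[0,0.003,0]],"twist":[[0,0,0],[0,0,0]],"fingers":[-1,-1]}'| grep -E "pos|force"
python3 -m creep '{"slide":[[0,0.003,0],[0,0.003,0]],"twist":[[0,0,0],[0,0,0]],"fingers":[-1,-1]}'| grep -E "pos|force"
```

```text
position: [0.5449, -0.0455, 0.1074]
contact_force: [-0.7, -4.6, -4.4]
position: [0.5449, -0.0454, 0.1076]
contact_force: [0.2, -6.2, -4.4]
```

Contact: TCP stops at y=-0.0455 while force rises (1–2 → 6 N). That agrees with the gauge face at about 170 mm seen in the top view. I'll press a little more to square it, staying well below 18 N.

```bash
python3 -m creep '{"slide":[[0,0.004,0],[0,0.004,0]],"twist":[[0,0,0],[0,0,0]],"fingers":[-1,-1]}'| grep -E "pos|force"
python3 -m creep '{"slide":[[0,0.004,0],[0,0.004,0]],"twist":[[0,0,0],[0,0,0]],"fingers":[-1,-1]}'| grep -E "pos|force"
```

```text
position: [0.545, -0.0454, 0.1077]
contact_force: [-0.9, -8.1, -3.3]
position: [0.545, -0.0454, 0.1078]
contact_force: [-2.0, -9.5, -4.4]
```

```bash
python3 -c "
from blk import *
a=[telemetry.get_state() for i in range(4)]
print([x['contact_force'].round(1).tolist() for x in a]);st()
d=grab('top'); crop(d,125,95,355,255,3,'t6.png')"
```

```text
[[-2.0, -9.5, -4.4], [-2.0, -9.5, -4.4], [-2.0, -9.5, -4.4], [-2.0, -9.5, -4.4]]
pos [ 0.545  -0.0454  0.1078] toolY 0.91 F [-1.95 -9.48 -4.38] M [-1.957  0.236  0.092] w 0.0249 t 15.1 zaxis [ 5.0e-04 -4.4e-03 -1.0e+00]
```

View pics/t6.png

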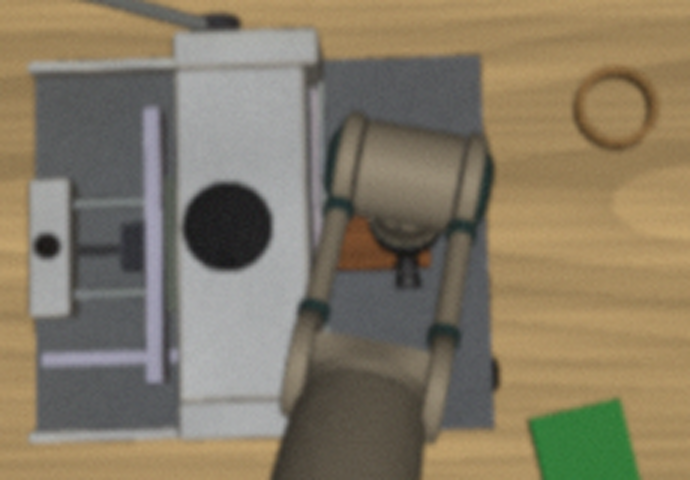

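Top view: the grey book is now visible at (170,240), flush along the gauge bar. The bar is still at column 152, as before. Now I draw the block straight back.

```bash
python3 -m creep '{"slide":[[0,-0.02,0],[0,-0.04,0],[0.001,-0.08,0],[0.002,-0.14,0],[0.002,-0.2,0],[0.003,-0.26,0],[0.004,-0.32,0],[0.005,-0.38,0],[0.005,-0.44,0],[0.006,-0.5,0],[0.007,-0.56,0],[0.007,-0.62,0],[0.008,-0.68,0],[0.009,-0.74,0],[0.01,-0.8,0],[0.011,-0.86,0],[0.012,-0.92,0],[0.013,-0.98,0],[0.013,-0.98,0]],"twist":[[0,0,0],[0,0,0],[0,0,0],[0,0,0],[0,0,0],[0,0,0],[0,0,0],[0,0,0],[0,0,0],[0,0,0],[0,0,0],[0,0,0],[0,0,0],[0,0,0],[0,0,0],[0,0,0],[0,0,0],[0,0,0],[0,0,0]],"fingers":[-1,-1,-1,-1,-1,-1,-1,-1,-1,-1,-1,-1,-1,-1,-1,-1,-1,-1,-1]}'
python3 -c "
from blk import *
st(); d=grab('scene'); crop(d,150,100,390,280,3,'s7.png');d=grab('top'); crop(d,125,95,355,255,3,'t7.png')"
```

```text
clock: 17.05
position: [0.5471, -0.1915, 0.1073]
ee_rot: [0.0, 0.702, 0.712, -0.0]
contact_force: [0.6, 0.8, -2.7]
width: 0.025
pos [ 0.5471 -0.1915  0.1073] toolY 0.78 F [ 0.61  0.84 -2.71] M [-0.09  -0.007 -0.009] w 0.025 t 17.05 zaxis [ 6.e-04 -7.e-04 -1.e+00]
```

View pics/s7.png

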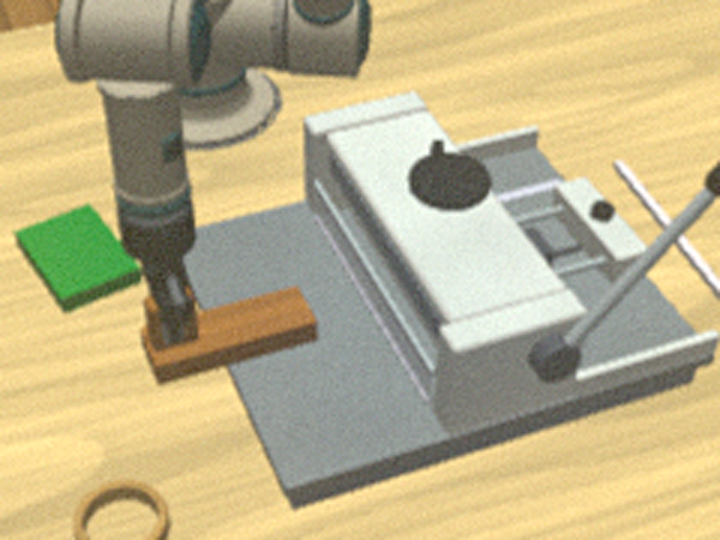

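View pics/t7.png

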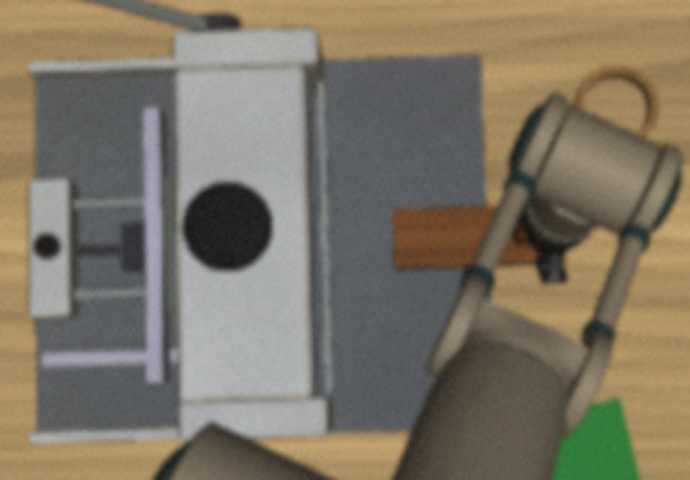

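Scene and top: the guard's roller line is back at its shut place ((375,320) in the scene crop) and the block is clear. A close look at the book/gauge gap.

```bash
python3 - <<'E'
from blk import *
d=grab('top'); im=d['img'].astype(float); ds=[d['depth']]
for i in range(3):
    e=optics.get_image('top'); im+=e['img']; ds.append(e['depth'])
im/=4; 
o=cv2.resize(np.clip(im[120:230,160:200]*2.2,0,255).astype(np.uint8),None,fx=5,fy=5,interpolation=cv2.INTER_CUBIC); cv2.imwrite('pics/g1.png',o)
d['depth']=np.median(ds,0); z=cloud(d)[...,2]
for v in (130,145,155,165,175,185,195,205,215): print(v,[f"{x*1000:.0f}" for x in z[v,166:190]])
g=(im[...,1]-im[...,0])
for v in (140,155,165,175,185,195,205): print(v,[f"{x:.0f}" for x in g[v-2:v+3,170:190].mean(0)])
E
```

```text
130 ['57', '60', '61', '58', '57', '63', '60', '60', '54', '58', '60', '59', '56', '60', '58', '59', '60', '183', '187', '185', '188', '187', '185', '189']
145 ['59', '57', '59', '59', '58', '61', '61', '104', '104', '105', '104', '105', '104', '89', '67', '57', '58', '181', '189', '187', '189', '186', '187', '188']
155 ['59', '59', '58', '59', '59', '59', '62', '103', '104', '101', '104', '106', '107', '89', '83', '82', '84', '85', '185', '187', '189', '188', '187', '188']
165 ['61', '58', '58', '60', '59', '58', '62', '105', '106', '107', '104', '108', '106', '92', '87', '83', '87', '83', '183', '187', '186', '227', '224', '223']
175 ['91', '92', '95', '94', '92', '90', '93', '105', '106', '107', '104', '106', '105', '95', '84', '87', '86', '84', '187', '189', '220', '224', '224', '221']
185 ['82', '76', '80', '76', '77', '75', '74', '73', '102', '106', '108', '104', '105', '99', '87', '85', '84', '88', '186', '183', '188', '185', '187', '190']
195 ['60', '61', '56', '59', '59', '60', '56', '61', '105', '107', '105', '107', '105', '100', '87', '85', '85', '86', '184', '187', '187',
[... 504 characters left out ...]
-12', '-11', '-10', '-6', '-1', '3', '4', '4', '4', '3', '1', '-0', '-0', '-0', '0']
165 ['-1', '-2', '-3', '-7', '-11', '-12', '-12', '-10', '-7', '-2', '4', '5', '5', '5', '3', '2', '1', '-0', '-1', '-0']
175 ['-3', '-3', '-4', '-8', '-11', '-12', '-12', '-11', '-9', '-3', '3', '5', '6', '5', '4', '2', '0', '-0', '-0', '-1']
185 ['-2', '-2', '-2', '-6', '-10', '-12', '-12', '-11', '-10', '-4', '3', '5', '5', '5', '4', '1', '0', '-0', '-1', '-0']
195 ['-1', '-0', '-1', '-5', '-10', '-12', '-12', '-12', '-10', '-5', '2', '5', '5', '5', '4', '2', '0', '-0', '-0', '-0']
205 ['-2', '-1', '-2', '-5', '-9', '-11', '-11', '-11', '-10', '-5', '-2', '-1', '-1', '-0', '2', '2', '0', '-0', '-0', '-0']
```

View pics/g1.png

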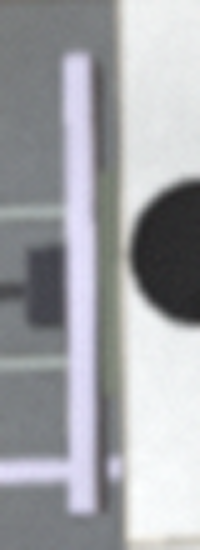

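The enlarged crop shows the green-grey book (110,280) right along the gauge bar over its full width. Depth steps from gauge to book top with no gap, and the bar is where it was. Now I carry the block back to its old place.

```bash
python3 -m creep '{"slide":[[0,0,0.25],[0,0,0.5],[0,-0.2,0.5],[-0.1,-0.4,0.5],[-0.3,-0.6,0.5],[-0.457,-0.715,0.5],[-0.457,-0.715,0.5],[-0.457,-0.715,0.5],[-0.457,-0.715,0.5],[-0.457,-0.715,0.5],[-0.457,-0.715,0.5],[-0.457,-0.715,0.5],[-0.457,-0.715,0.5],[-0.457,-0.715,0.5],[-0.457,-0.715,0.5],[-0.457,-0.715,0.5],[-0.457,-0.715,0.5],[-0.457,-0.715,0.5],[-0.457,-0.715,0.5],[-0.457,-0.715,0.5]],"twist":[[0,0,0],[0,0,0],[0,0,0],[0,0,0],[0,0,-0.278],[0,0,-0.278],[0,0,-0.278],[0,0,-0.278],[0,0,-0.278],[0,0,-0.278],[0,0,-0.278],[0,0,-0.278],[0,0,-0.278],[0,0,-0.278],[0,0,-0.278],[0,0,-0.278],[0,0,-0.278],[0,0,-0.278],[0,0,-0.278],[0,0,-0.278]],"fingers":[-1,-1,-1,-1,-1,-1,-1,-1,-1,-1,-1,-1,-1,-1,-1,-1,-1,-1,-1,-1]}'
python3 -c "
from blk import *
p=st()['position']; print((np.array([.4785,-.2988,.047])-p)/.15)
d=grab('scene'); crop(d,70,100,310,280,3,'s8.png')"
```

```text
clock: 19.35
position: [0.4783, -0.2972, 0.1823]
ee_rot: [-0.0, 0.997, -0.08, -0.0]
contact_force: [0.4, 0.2, -2.5]
width: 0.025
pos [ 0.4783 -0.2972  0.1823] toolY -99.18 F [ 0.37  0.18 -2.48] M [ 0.034  0.072 -0.   ] w 0.025 t 19.35 zaxis [-1.e-04  1.e-04 -1.e+00]
[ 0.00153869 -0.01092935 -0.9016969 ]
```

View pics/s8.png

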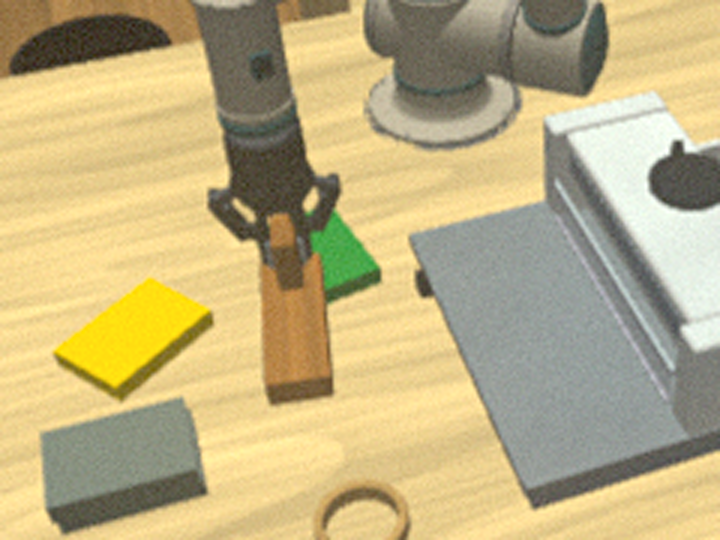

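The block is level over its free old place, clear of the green book, pile and tape. Lowering it.

```bash
python3 -m creep '{"slide":[[0,-0.011,-0.2],[0,-0.011,-0.4],[0,-0.011,-0.6],[0,-0.011,-0.75],[0,-0.011,-0.83],[0,-0.011,-0.87],[0,-0.011,-0.89],[0,-0.011,-0.89],[0,-0.011,-0.89]],"twist":[[0,0,0],[0,0,0],[0,0,0],[0,0,0],[0,0,0],[0,0,0],[0,0,0],[0,0,0],[0,0,0]],"fingers":[-1,-1,-1,-1,-1,-1,-1,-1,-1]}'
python3 -m creep '{"slide":[[0,0,-0.008],[0,0,-0.012],[0,0,-0.012]],"twist":[[0,0,0],[0,0,0],[0,0,0]],"fingers":[-1,-1,-1]}'
```

```text
clock: 20.3
position: [0.479, -0.2995, 0.0498]
ee_rot: [0.001, 0.997, -0.08, 0.001]
contact_force: [0.0, 1.0, -2.0]
width: 0.0251
clock: 20.6
position: [0.4783, -0.299, 0.0472]
ee_rot: [0.0, 0.997, -0.08, 0.0]
contact_force: [-0.6, -0.2, -2.9]
width: 0.0249
```

```bash
python3 -m creep '{"slide":[[0,0,-0.006],[0,0,-0.006],[0,0,-0.006]],"twist":[[0,0,0],[0,0,0],[0,0,0]],"fingers":[-1,-1,-1]}'
python3 -m creep '{"slide":[[0,0,-0.005],[0,0,-0.005],[0,0,-0.005]],"twist":[[0,0,0],[0,0,0],[0,0,0]],"fingers":[-1,-1,-1]}'
```

```text
clock: 20.9
position: [0.4783, -0.299, 0.046]
ee_rot: [0.0, 0.997, -0.08, -0.0]
contact_force: [1.1, -0.2, -2.4]
width: 0.0248
clock: 21.2
position: [0.4784, -0.2991, 0.0455]
ee_rot: [0.0, 0.997, -0.081, 0.0]
contact_force: [-0.4, 1.0, -0.7]
width: 0.0251
```

It touches the bench (held weight dropping from -2.5 to -0.7 N). Releasing and rising.

```bash
python3 -m creep '{"slide":[[0,0,-0.002],[0,0,-0.002],[0,0,-0.002],[0,0,-0.002],[0,0,-0.002],[0,0,-0.002],[0,0,-0.002],[0,0,-0.002]],"twist":[[0,0,0],[0,0,0],[0,0,0],[0,0,0],[0,0,0],[0,0,0],[0,0,0],[0,0,0]],"fingers":[-1,-0.5,0,0.5,1,1,1,1]}'
python3 -m creep '{"slide":[[0,0,0.1],[0,0,0.3],[0,0,0.6],[0,0,0.9],[0,0,1],[0,0,1],[0,0,1]],"twist":[[0,0,0],[0,0,0],[0,0,0],[0,0,0],[0,0,0],[0,0,0],[0,0,0]],"fingers":[1,1,1,1,1,1,1]}'
python3 -m creep '{"slide":[[-0.3,-0.3,0],[-0.6,-0.6,0],[-0.9,-0.9,0],[-0.9,-0.9,0],[-0.9,-0.9,0],[-0.9,-0.9,0]],"twist":[[0,0,0],[0,0,0],[0,0,0],[0,0,0],[0,0,0],[0,0,0]],"fingers":[1,1,1,1,1,1]}'
python3 -c "
from blk import *
st(); s=grab('scene'); crop(s,70,100,330,290,3,'s9.png')
d=grab('top'); crop(d,125,95,355,255,3,'t9.png'); P=cloud(d); z=P[...,2]
m=(abs(P[...,0]-.54)<.12)&(abs(P[...,1]+.31)<.05)&(z>.018)&(z<.06); m,c=maskplane(d,m,0); print('bar',rect(plane(d,c,.032)[:,:2]),np.nanmedian(z[m]))
m=(abs(P[...,0]-.48)<.06)&(abs(P[...,1]+.30)<.05)&(z>.07)&(z<.12); m,c=maskplane(d,m,0); print('post',rect(plane(d,c,.094)[:,:2]),np.nanmedian(z[m]))
gm=(abs(P[...,1]-.222)<.03)&(z>.095)&(z<.115); m,c=maskplane(d,gm,0);print('gauge',rect(plane(d,c,.105)[:,:2]))
"
```

```text
clock: 22.0
position: [0.4783, -0.299, 0.045]
ee_rot: [0.0, 0.997, -0.08, -0.0]
contact_force: [-1.0, 1.0, -0.5]
width: 0.0853
clock: 22.7
position: [0.4778, -0.2986, 0.1944]
ee_rot: [-0.0, 0.997, -0.081, -0.0]
contact_force: [-0.3, 0.1, -1.0]
width: 0.0855
clock: 23.3
position: [0.3421, -0.4334, 0.1928]
ee_rot: [-0.002, 0.997, -0.082, -0.001]
contact_force: [0.1, 1.2, 0.6]
width: 0.0854
pos [ 0.3421 -0.4334  0.1928] toolY -99.38 F [0.09 1.18 0.64] M [-0.029  0.011 -0.02 ] w 0.0854 t 23.3 zaxis [-0.0018  0.0041 -1.    ]
bar ((0.5394142866134644, -0.3098772466182709), 0.06565695255994797, 0.1846514642238617, 80.82518768310547) 0.0318758877262022
post ((0.477321982383728, -0.2976928651332855), 0.0290131364017725, 0.04924962297081947, 87.65776824951172) 0.09245228202252564
gauge ((0.5399916768074036, 0.22369475662708282), 0.29714831709861755, 0.01944907009601593, 0.008258678950369358)
```

View pics/s9.png

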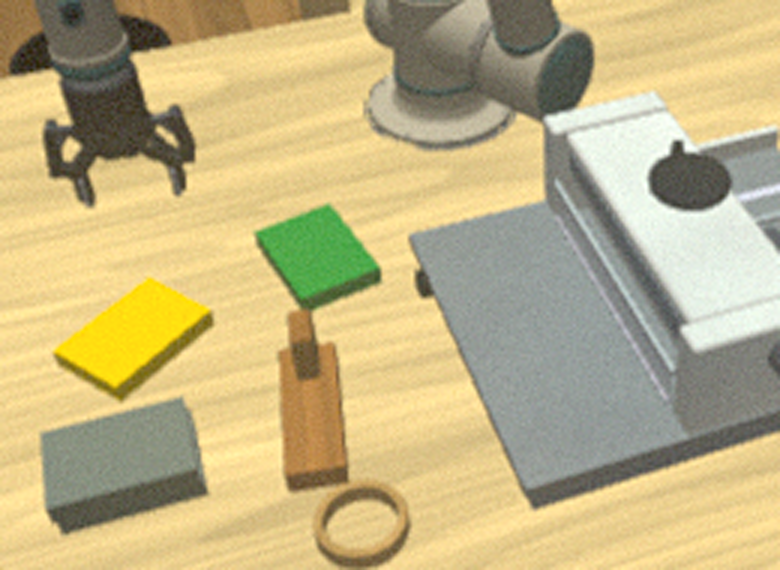

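View pics/t9.png

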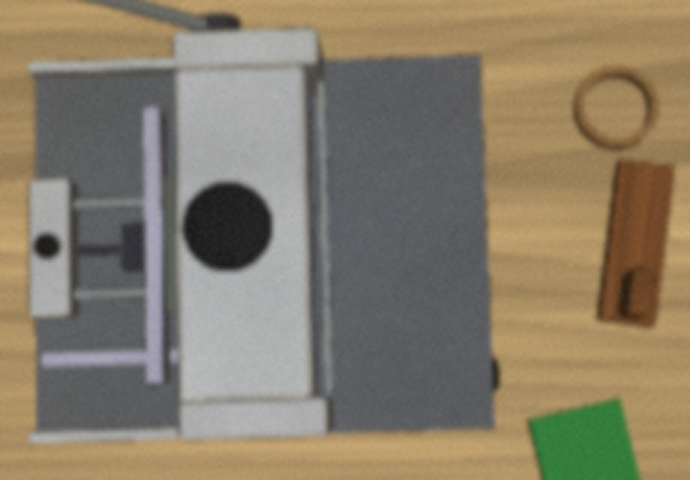

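Block stands upright at its old place (bar top 0.032, post top 0.093). The gauge has moved less than 0.1 mm, the guard is shut and the neighbours are unmoved. Handing in.

```bash
python3 -c "
from rig import order
print(order.sign_off())"
```

```text
the job is handed in; nothing more can be done
None
```

The book is against the back gauge, the guard has fallen shut behind it, and the push block is standing back in its old place on the bench. I handed the job in at about 23 s.

- **Push:** I slid the book under the guard with about 1–4 N. At the gauge the block stopped moving while the force rose steadily. I pressed to 9.5 N, well under the 18 N the lock holds, then drew the block straight back.
- **Book:** In the top view its visible rear strip lies along the gauge bar with no gap, and the depth readings show none either. The rest of the book is hidden under the head, so square is judged from that strip and the push, not from a full outline.
- **Gauge:** The bar measured the same before and after, to within 0.1 mm.
- **Guard:** Its roller line is back where it was when shut, in both the scene and top views.
- **Block and bench:** The block stands upright within 1 mm of where it started. The tape core, the grey pile and the green and yellow books look unmoved. I last saw the stick, also unmoved, before carrying the block back.
- **Disagreements:** The wrist and top views placed the post 5 mm apart along the bar before the grasp, so I took a value between them. The top-camera fits of the held block's angle scattered by 1–3°, so I relied on the pads gripping the flat post. The final fit of the post's top came out about 7° off from the bar's. I put this down to pixel noise, because the bar itself measured as at the start.

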